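Find a locating pin's size in a go/no-go hole gauge

ROBOT

A 6-joint arm with a two-finger parallel gripper is mounted at the origin on the work surface. World frame = base frame: x ahead of the robot, y to its left, z up, the work surface at z = 0. Lengths are in m, angles in rad, forces in N, time in s.
With the tool pointing down it reaches from about 0.275 to 0.875 m from the base axis. Payload 12.5 kg.
Tool frame: the origin (TCP) lies between the finger pads; the fingertips stand 11 mm ahead of it and the grasp point (between the pads) lies 8 mm behind it; z points along the fingers, y is the direction in which the jaws open and shut (so a half turn about z gives the same grasp; the last joint's range is limited). The gripper opens to 85 mm and grips with 20 to 120 N. Pads are 22 mm wide; open, the fingers measure 114 mm over their backs; the gripper's body (76 mm by 85 mm) begins 54 mm behind the grasp point. The pads swing forward as they close: fully open they stand 13 mm farther back than shut.
Start: joints at [-1.369, 0.351, 1.652, -0, 1.139, -0.085], TCP at [0.156, -0.528, 0.242] pointing down, gripper open.
Joint ranges: [-2.75, 2.75], [-0.79, 2.1], [0.01, 2.65], [-1.57, 4.71], [0.07, 3.14], [-2.87, 2.87]. Speed limits (rad/s): [2.22, 2.22, 2.79, 3.14, 3.14, 3.14].

INTERFACE

Orientations are given as a unit quaternion [w, x, y, z].
In Python, from station import bot gives the robot as it stands. The module is installed in compiled form; this text tells all that it offers.
- The arm moves only by the tool apply_moves, never from a script. Its argument "motion" is a list of rows, each a list of 3 entries, a list of its own where there are three numbers: the closure, from -1 (fully open) to 1 (shut), then the shift along the tool's x, y, z in mm, then the turn about the tool's z in rad. A call has 1 to 20 rows; each row shifts and turns the pose as measured when the row begins, along the tool's axes as they then stand; what a row does not reach is not made up. A row lasts 1/10 s, in which the tool goes at most 50 mm and 8.59 degrees, less where a joint would pass 70% of its speed; a pose out of reach is approached as far as the arm can. A call is refused whole if a number of a shift passes 50 or a number of a turn 0.15, either way. A call with a gripper value outside its range is refused whole. The fingers move at their own pace and stop on an object; "force" is the grip in N (left out, the last holds). Time passes only in rows, so rows that do not move let the fingers close. It gives the time, the measured TCP pose, the force and the opening at its end, in the units of the state.
- bot.state(): the state, without advancing time (a new reading comes with each control period).
- bot.capture(name): name is "scene" or "top" or "wrist"; returns a dict with "frame" (400x640x3 uint8, red, green, blue), "depth" (400x640 float32, m along the optical axis (not along the pixel's ray), 0 where there is no reading), "fov_y" (degrees; the focal length in pixels is half the picture's height over the tangent of half this angle, whatever the lens; pixels are square), "cx", "cy" (the principal point, pixels), "position" and "rotation" of the camera in the world. Camera axes: x right, y up, looking along -z (the intrinsics and any distortion apply to the point x, -y, -z); pixel columns grow to the right and rows downward; lengths in m; the calibration is good to about 2 mm. A picture is of the moment at which its call begins.
- bot.hand_in(): hands the job in, once; it reports no verdict.
The state is a dict: "time": time; "q": joint angles; "joint_vel": joint speeds; "joint_efforts": joint torques, N m; "ee_pos": TCP position; "ee_rot": TCP orientation; "force": force on the tool from outside, world axes, zero at the start; "moment": the same for the moment, N m; "width": opening from 0.0 (shut) to 1.0 (fully open).
Only numpy, scipy, OpenCV 4.12 (cv2) and the standard library are available. Lean on these libraries where they do the work, as an engineer would, in place of code of your own. Each camera call takes 0.05 s, during which the arm holds its last target. There are 200 camera calls.

TASK

Find the size of the locating pin that stands by itself in the round bush, with the stepped hole gauge: start in the widest hole and work down the row with a light hand, never forcing it. Its own hole is the one whose mouth it enters freely but whose narrower lower part stops it part-way down: press there with about 5 N for a second to make sure that it goes no further, and leave it standing in that hole. Do not disturb the spare pins, the mouse or the screwdriver.

Things in the scene. Friction and masses are not known exactly. Their poses are not given: they have to be found in the camera images.
- pin_a: Steel locating pin, about 0.14 kg: shank 44 mm long, its last 4 mm a bullet nose 4 mm thinner at the end; above it a collar 34 mm across, 3 mm thick, and a knurled grip 24 mm across, 38 mm tall. Origin: middle of the nose end; z up the pin (collar underside 44 mm, top 85 mm). The four pins look alike; shanks are 18, 15, 12 and 9 mm thick, which is which is unmarked and hidden in the sockets.
- pin_b: Steel locating pin, about 0.14 kg: shank 44 mm long, its last 4 mm a bullet nose 4 mm thinner at the end; above it a collar 34 mm across, 3 mm thick, and a knurled grip 24 mm across, 38 mm tall. Origin: middle of the nose end; z up the pin (collar underside 44 mm, top 85 mm). The four pins look alike; shanks are 18, 15, 12 and 9 mm thick, which is which is unmarked and hidden in the sockets.
- pin_c: Steel locating pin, about 0.14 kg: shank 44 mm long, its last 4 mm a bullet nose 4 mm thinner at the end; above it a collar 34 mm across, 3 mm thick, and a knurled grip 24 mm across, 38 mm tall. Origin: middle of the nose end; z up the pin (collar underside 44 mm, top 85 mm). The four pins look alike; shanks are 18, 15, 12 and 9 mm thick, which is which is unmarked and hidden in the sockets.
- pin_d: Steel locating pin, about 0.14 kg: shank 44 mm long, its last 4 mm a bullet nose 4 mm thinner at the end; above it a collar 34 mm across, 3 mm thick, and a knurled grip 24 mm across, 38 mm tall. Origin: middle of the nose end; z up the pin (collar underside 44 mm, top 85 mm). The four pins look alike; shanks are 18, 15, 12 and 9 mm thick, which is which is unmarked and hidden in the sockets.
- gauge: Stepped hole gauge, fixed, rigid: a 190 x 56 mm (along y, x) go plate 18 mm thick on a no-go plate 10 mm thick, upper face 58 mm above the origin (centre of underside). Four holes in a row, 38 mm apart, widest at +y. A pin too thin for a hole falls to its collar, one too thick stops at the mouth (nose at most 2 mm in), its own hole stops it with the nose end 20 mm down.
- gauge_hole1 (a point): Centre of the mouth of the gauge's first and widest hole on the upper face, 19 mm across for its first 18 mm, 16 mm below that; z points up out of the hole.
- gauge_hole2 (a point): Centre of the mouth of the gauge's second hole on the upper face, 16 mm across for its first 18 mm, 13 mm below that; z points up out of the hole.
- gauge_hole3 (a point): Centre of the mouth of the gauge's third hole on the upper face, 13 mm across for its first 18 mm, 10 mm below that; z points up out of the hole.
- gauge_hole4 (a point): Centre of the mouth of the gauge's fourth and narrowest hole on the upper face, 10 mm across for its first 18 mm, 7 mm below that; z points up out of the hole.
- bush: Round metal bush, fixed, 54 mm across (66 mm at its 8 mm high foot), 58 mm tall, with one socket 20 mm across and 50 mm deep in its top. The pin to be sized hangs in it by its collar. Origin: centre of the underside.
- block: Grey block for spare pins, fixed, 140 x 50 x 58 mm, with three 20 mm sockets at x = -42, 0 and +42 mm; the three spare pins hang in them by their collars. Origin: centre of the underside.
- mouse: A grey computer mouse, 104 x 56 x 30 mm, lying on the bench mat. Origin: centre of the underside.
- driver: A screwdriver with a wooden handle, 170 mm long along its x, lying on the bench mat. Origin: below its middle.
Mind the look-alikes: they are no part of the job. Leave any green look-alike of the pin_b alone.

How it is judged:
By the outcome, as a careful person would: the job done as asked, in the order asked, and still so for the second after the job is handed in, with the robot touching nothing.
It also fails if it takes over 51 s, if anything falls off the work surface, if the arm or the gripper's body presses on something with over 40 N, if the wrist force passes 120 N, or if a joint passes its speed limit or range.

## Working session

There is one attempt and no reset: what is moved stays moved. The work goes in short steps, Python scripts to look and compute and a tool call to move; the robot and the scene stay as the last step left them, time stands still between calls to the robot, and variables do not carry over. Pictures are saved under pics/ and viewed, about 8 in all and at most 12, crops included, and the job is handed in when it is done.

Besides the shell and the picture viewer there is one more tool, called after ">>>" as name([rows], argument=value, ...), one row to a line, values as JSON. apply_moves: Moves the arm, as the interface text tells. Its arguments: {"type":"object","properties":{"motion":{"type":"array"},"force":{"type":"number"}},"required":["motion"]}

```bash
mkdir -p pics
cat > h.py <<'E'
import numpy as np, cv2
from station import bot
def cap(n,f=None):
    c=bot.capture(n)
    if f: cv2.imwrite('pics/'+f,c['frame'][:,:,::-1])
    return c
def foc(c): return 200/np.tan(np.radians(c['fov_y'])/2)
def R(c):
    r=np.array(c['rotation'],float)
    if r.size==9: return r.reshape(3,3)
    from scipy.spatial.transform import Rotation as Q
    return Q.from_quat([r[1],r[2],r[3],r[0]]).as_matrix()
def ray(c,u,v):
    f=foc(c); return R(c)@np.array([(u-c['cx'])/f,-(v-c['cy'])/f,-1.])
def onz(c,u,v,z):
    d=ray(c,u,v);p=np.array(c['position']);return p+d*(z-p[2])/d[2]
def dep(c):
    f=foc(c);v,u=np.mgrid[0:400,0:640];D=c['depth']
    P=np.stack([(u-c['cx'])/f*D,-(v-c['cy'])/f*D,-D],-1)
    return P@R(c).T+np.array(c['position'])
E
python3 - <<'E'
from h import *
s=bot.state();print(s)
for n in('scene','top','wrist'):
    c=cap(n,n+'1.png');print(n,{k:v for k,v in c.items() if k not in('frame','depth')})
a=[cv2.imread(f'pics/{n}1.png') for n in('scene','top')]
E
```

```text
{'time': 0.0, 'q': array([-1.36860384e+00,  3.51246485e-01,  1.65241677e+00, -4.49909182e-07,
        1.13909079e+00, -8.46075443e-02]), 'joint_vel': array([-4.33177096e-04,  1.21340203e-03, -9.32729834e-04,  1.15487513e-05,
        5.21034438e-04, -1.92728660e-03]), 'joint_efforts': array([ 3.24793247e-03, -5.06103158e+01, -2.91407454e+01,  7.60845160e-05,
        4.60781725e-03,  4.33552373e-05]), 'ee_pos': array([ 0.15554394, -0.52722164,  0.24175558]), 'ee_rot': array([-5.79682105e-04,  9.89735644e-01,  1.42909122e-01, -3.43248811e-05]), 'force': array([-0.42561876, -0.15281863, -0.486491  ]), 'moment': array([0.00090389, 0.03144198, 0.03207253]), 'width': 0.9989630876957535}
scene {'fov_y': 52.33422907003097, 'cx': 319.70465274735227, 'cy': 199.89520814645658, 'position': array([ 1.04406567, -0.16143915,  0.67522304]), 'rotation': array([0.82714307, 0.29581071, 0.15540339, 0.45186298])}
top {'fov_y': 53.35454590295305, 'cx': 325.0144337231596, 'cy': 205.7327143264392, 'position': array([0.43780369, 0.0913829 , 0.96228541]), 'rotation': array([ 0.72891466,  0.08067695, -0.0716837 , -0.67604445])}
wrist {'fov_y': 69.31788744498832, 'cx': 317.6928806331298, 'cy': 190.72994676497873, 'position': array([ 0.22280873, -0.50890496,  0.37404432]), 'rotation': array([ 0.79363855, -0.10905783,  0.08216281, -0.59286889])}
```

View pics/top1.png

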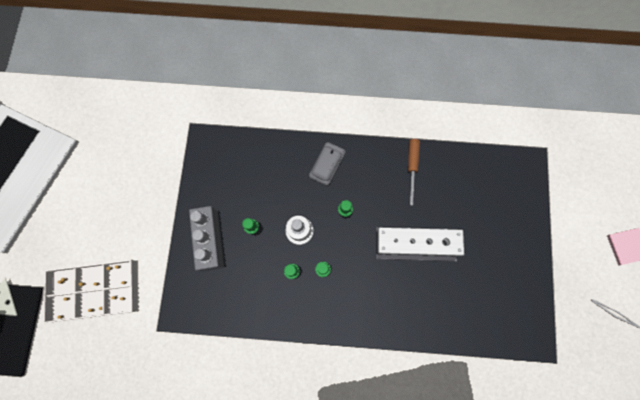

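View pics/scene1.png

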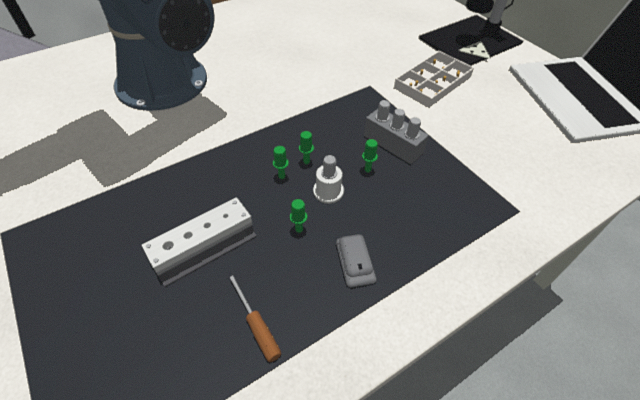

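Top: the pin in its white bush is at (298,228), and the gauge spans (377..464, 228..258) with its widest hole at (446,242). There are four green look-alikes at (251,227), (346,208), (291,271) and (322,269). The spare block is at (205,238). The scene view agrees.

Run:
```python
from h import *
c=cap('top');P=dep(c);g=c['frame'].astype(int)
for n,u,v in [('pin',297,225),('bushrim',299,229),('mat',300,310),('g1',346,208),('g2',251,226),('g3',291,271),('g4',322,268),('gauge',380,245),('gauge r',460,245)]:
    print(n,P[v,u].round(3))
# pin top by depth near z .09-.11, around bush
Z=P[:,:,2];sub=np.zeros_like(Z,bool);sub[205:255,275:325]=1
m=sub&(Z>.088)&(Z<.115);print('pin top',m.sum(),np.median(P[m],0).round(4),P[m].mean(0).round(4))
m=sub&(Z>.05)&(Z<.075);print('bush+collar',m.sum(),P[m].mean(0).round(4),P[m].min(0),P[m].max(0))
gm=((g[:,:,1]>g[:,:,0]+30)&(g[:,:,1]>g[:,:,2]+20)).astype(np.uint8)
n,l,st,ce=cv2.connectedComponentsWithStats(gm)
for i in range(1,n):
    if st[i,4]>40:
        q=P[(l==i)];q=q[q[:,2]>q[:,2].max()-.012];print('green',ce[i].round(),st[i],q.mean(0).round(3))
sub[:]=0;sub[215:270,365:475]=1
m=(sub&(Z>.05)&(Z<.07)&(g.sum(2)>450)).astype(np.uint8)
r=cv2.minAreaRect(cv2.findNonZero(m));print(r,Z[m>0].mean())
# holes
gray=g.mean(2).astype(np.uint8)
x=((gray<110)&(sub)).astype(np.uint8);n,l,st,ce=cv2.connectedComponentsWithStats(x)
for i in range(1,n):
    if 5<st[i,4]<200: print('hole',ce[i].round(1),st[i,4],onz(c,*ce[i],.058).round(4))
```

```text
pin [0.578 0.168 0.101]
bushrim [0.57  0.163 0.098]
mat [0.438 0.091 0.962]
g1 [0.627 0.063 0.088]
g2 [0.571 0.271 0.088]
g3 [0.479 0.172 0.089]
g4 [0.49  0.106 0.088]
gauge [ 0.553 -0.021  0.061]
gauge r [ 0.567 -0.202  0.061]
pin top 107 [0.5804 0.1676 0.1014] [0.5806 0.1678 0.1011]
bush+collar 311 [0.5784 0.1671 0.0618] [0.55501555 0.14268182 0.05222104] [0.60650187 0.194328   0.07401795]
green [345. 208.] [338 200  15  17 202] [0.438 0.091 0.962]
green [250. 225.] [242 218  17  16 213] [0.577 0.277 0.088]
green [323. 269.] [315 261  16  16 201] [0.438 0.091 0.962]
green [291. 271.] [284 263  16  16 198] [0.481 0.174 0.088]
((421.0003356933594, 240.98687744140625), (84.65489196777344, 25.12287712097168), 1.5074357986450195) 0.06127067549249557
hole [428.3 241.7] 12 [ 0.5696 -0.1305  0.058 ]
hole [444.7 242.3] 18 [ 0.5708 -0.1676  0.058 ]
```

>>> apply_moves([
  [-1, [0, 0, 0], 0.143],
  [-1, [0, 0, 0], 0.143],
  [-1, [23, -28, 0], 0],
  [-1, [23, -28, 0], 0],
  [-1, [23, -28, 0], 0],
  [-1, [23, -28, 0], 0],
  [-1, [23, -28, 0], 0],
  [-1, [23, -28, 0], 0],
  [-1, [23, -28, 0], 0],
  [-1, [23, -28, 0], 0],
  [-1, [23, -28, 0], 0],
  [-1, [23, -28, 0], 0],
  [-1, [23, -28, 0], 0],
  [-1, [23, -28, 0], 0],
  [-1, [23, -28, 0], 0],
  [-1, [23, -28, 0], 0],
  [-1, [0, 0, 0], 0],
], force=40)

```text
time: 1.9
ee_pos: [0.4931, -0.123, 0.2409]
ee_rot: [-0.001, 1.0, -0.007, -0.0]
force: [-0.8, 0.6, -1.1]
width: 1.006
```

Run:
```python
from h import *
c=cap('wrist','w2.png');print(c['position'],R(c).round(3).tolist(),bot.state()['ee_pos'])
```

```text
[ 0.56309892 -0.12518979  0.37311955] [[-0.014, 0.963, 0.271], [-1.0, -0.013, -0.006], [-0.002, -0.271, 0.963]] [ 0.49204474 -0.12409119  0.24078853]
```

View pics/w2.png

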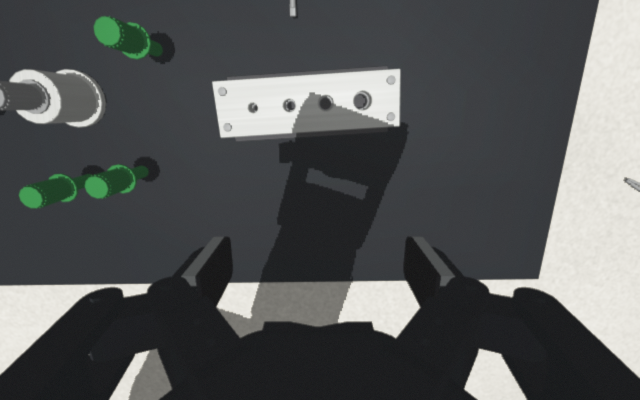

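The wrist view shows the four hole mouths at (253,107), (289,105), (325,103) and (362,100). They run narrow to wide towards the right, and the arm's shadow lies over the third.

Run:
```python
from h import *
c=cap('wrist');g=c['frame'].astype(np.uint8);gray=cv2.cvtColor(g,cv2.COLOR_RGB2GRAY)
P=dep(c);print('plate z',P[95,235].round(4),P[120,270].round(4), P[90,380].round(4))
big=cv2.resize(gray,None,fx=4,fy=4,interpolation=cv2.INTER_CUBIC)
pts=[]
for u,v in [(362,100),(325,103),(289,105),(253,107)]:
    r=14;sub=big[(v-r)*4:(v+r)*4,(u-r)*4:(u+r)*4]
    t=cv2.adaptiveThreshold(sub,255,cv2.ADAPTIVE_THRESH_MEAN_C,cv2.THRESH_BINARY_INV,111,12)
    n,l,st,ce=cv2.connectedComponentsWithStats(t)
    i=min([k for k in range(1,n) if st[k,4]>150],key=lambda k:np.hypot(*(ce[k]-56)))
    x,y,w,h,a=st[i];cu=(u-r)+(x+w/2-.5)/4-.375;cv=(v-r)+(y+h/2-.5)/4-.375
    p=onz(c,cu,cv,.058);pts.append(p);print(w/4,h/4,a/16,(round(cu,1),round(cv,1)),p.round(4))
# plate quad
m=((gray>60)&(P[:,:,2]>.05)&(P[:,:,2]<.068)).astype(np.uint8);m[:, :200]=0;m[160:]=0
m=cv2.morphologyEx(m,cv2.MORPH_CLOSE,np.ones((3,3)))
q=P[m>0][:,:2].astype(np.float32);rr=cv2.minAreaRect(q);print('plate',m.sum(),rr)
vis=cv2.resize(g[60:150,200:420,::-1],None,fx=3.5,fy=3.5,interpolation=cv2.INTER_CUBIC);cv2.imwrite('pics/w2c.png',vis)
```

```text
plate z [ 0.5773 -0.0412  0.0613] [ 0.5519 -0.0756  0.061 ] [ 0.58   -0.1895  0.061 ]
18.75 19.5 280.5625 (np.float64(361.1), np.float64(98.5)) [ 0.5721 -0.1709  0.058 ]
28.0 23.25 300.1875 (np.float64(324.5), np.float64(102.6)) [ 0.5686 -0.1329  0.058 ]
13.25 14.0 140.6875 (np.float64(287.4), np.float64(103.8)) [ 0.568  -0.0942  0.058 ]
11.0 11.5 98.5625 (np.float64(251.2), np.float64(106.2)) [ 0.5661 -0.0563  0.058 ]
plate 9847 ((0.5692408084869385, -0.11319340765476227), (0.056167565286159515, 0.1906765252351761), 2.823887348175049)
```

View pics/w2c.png

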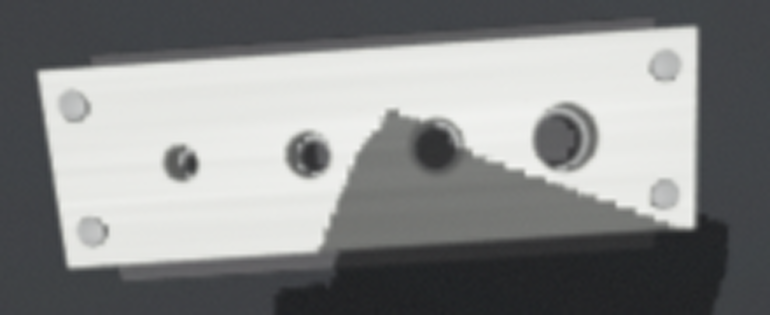

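>>> apply_moves([
  [-1, [1, -36, 0], 0],
  [-1, [1, -36, 0], 0],
  [-1, [1, -36, 0], 0],
  [-1, [1, -36, 0], 0],
  [-1, [1, -36, 0], 0],
  [-1, [1, -36, 0], 0],
  [-1, [1, -36, 0], 0],
  [-1, [1, -36, 0], 0],
  [-1, [0, 0, 0], 0],
])

```text
time: 2.9
ee_pos: [0.503, 0.1623, 0.241]
ee_rot: [0.0, 1.0, -0.016, -0.001]
force: [-1.1, -0.2, -0.2]
width: 0.999
```

Run:
```python
from h import *
c=cap('wrist','w3.png');g=c['frame'];P=dep(c);s=bot.state();print(s['ee_pos'],s['ee_rot'])
Z=P[:,:,2];near=np.hypot(P[:,:,0]-.579,P[:,:,1]-.167)<.04
for lo,hi in[(.098,.106),(.0625,.0665),(.055,.0625)]:
    m=near&(Z>lo)&(Z<hi);q=P[m][:,:2].astype(np.float32)
    if len(q)>5: print(lo,m.sum(),np.median(Z[m]),q.mean(0),cv2.minEnclosingCircle(q),np.argwhere(m).mean(0))
```

```text
[0.50294705 0.16066629 0.24085799] [ 5.00065528e-04  9.99874341e-01 -1.58003172e-02 -1.18382152e-03]
0.098 577 0.10143891040359126 [0.5804992  0.16847593] ((0.5803642868995667, 0.16826823353767395), 0.012808289378881454) [100.70017331 307.06759099]
0.0625 268 0.06346956423995759 [0.57949835 0.16641438] ((0.5812336802482605, 0.16820651292800903), 0.024003775790333748) [102.57462687 310.42537313]
0.055 1298 0.06046632264231158 [0.5812365  0.16822918] ((0.5807613134384155, 0.1687440276145935), 0.02700294926762581) [100.82126348 308.67411402]
```

View pics/w3.png

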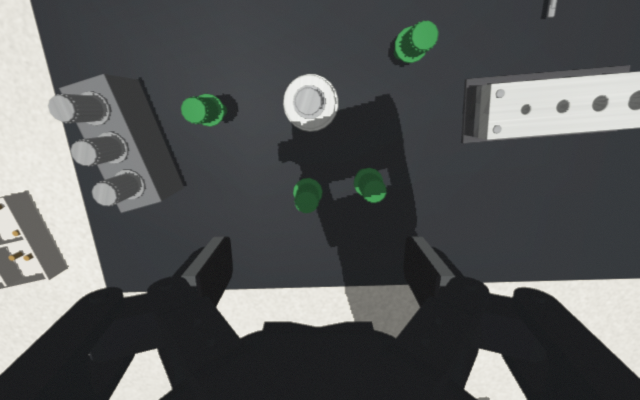

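Bush and pin are centred at pixel (309,101). The greens are well clear of the fingers and the spare block is at left.

>>> apply_moves([
  [-1, [26, -2.6, 0], -0.03],
  [-1, [26, -2.6, 10], 0],
  [-1, [26, -2.6, 20], 0],
  [-1, [0, 0, 25], 0],
  [-1, [0, 0, 25], 0],
  [-1, [0, 0, 25], 0],
  [-1, [0, 0, 0], 0],
])

```text
time: 3.65
ee_pos: [0.5845, 0.1536, 0.1331]
ee_rot: [0.002, 1.0, -0.005, -0.001]
force: [0.2, -1.1, -0.5]
width: 0.999
```

Run:
```python
from h import *
c=cap('wrist','w4.png');s=bot.state();print(s)
```

```text
{'time': 3.7, 'q': array([ 0.18129454,  0.57243536,  1.59416033, -0.00337229,  0.97460274,
        1.76503773]), 'joint_vel': array([ 0.01554033, -0.03640457, -0.0398326 ,  0.0022182 ,  0.02017012,
        0.00676739]), 'joint_efforts': array([ 1.08122382e+00, -5.74418163e+01, -2.47759223e+01,  7.89316976e-02,
       -2.75964774e-01,  4.86316887e-03]), 'ee_pos': array([0.5854408 , 0.15387001, 0.13504986]), 'ee_rot': array([ 1.33411255e-03,  9.99983733e-01, -5.52691074e-03,  4.54125874e-04]), 'force': array([ 0.25044288, -0.49311196,  0.60497997]), 'moment': array([-0.06528646, -0.02570081,  0.01110121]), 'width': 1.0012835857771591}
```

View pics/w4.png

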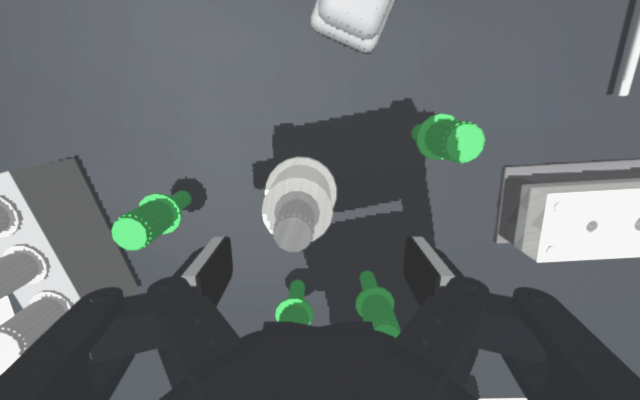

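The pin top is at (292,235), left of the jaw mid-line (about u=318), so I'll shift about +14 mm in y before going down.

>>> apply_moves([
  [-1, [-2, -7, 0], 0],
  [-1, [-2, -7, 0], 0],
  [-1, [0, 0, 0], 0],
  [-1, [0, 0, 0], 0],
])

```text
time: 4.1
ee_pos: [0.5832, 0.1679, 0.1401]
ee_rot: [0.001, 1.0, -0.006, 0.004]
force: [0.0, 0.4, -0.0]
width: 0.995
```

Run:
```python
from h import *
c=cap('wrist');P=dep(c);s=bot.state();print(s['ee_pos'],s['ee_rot'])
Z=P[:,:,2];near=np.hypot(P[:,:,0]-.579,P[:,:,1]-.167)<.04
m=near&(Z>.095)&(Z<.108);q=P[m][:,:2].astype(np.float32)
print(m.sum(),np.median(Z[m]),cv2.minEnclosingCircle(q),np.argwhere(m).mean(0))
```

```text
[0.58324074 0.16791297 0.14006197] [ 7.16672700e-04  9.99973260e-01 -6.30960777e-03  3.62690596e-03]
1136 0.1013771782213883 ((0.5806754231452942, 0.1682913899421692), 0.012967828661203384) [225.90140845 315.38908451]
```

>>> apply_moves([
  [-1, [-2, 0, 15], 0],
  [-1, [0, 0, 15], 0],
  [-1, [0, 0, 15], 0],
  [-1, [0, 0, 10], 0],
  [-1, [0, 0, 0], 0],
  [-1, [0, 0, 0], 0],
])

```text
time: 4.75
ee_pos: [0.5823, 0.1681, 0.0827]
ee_rot: [0.001, 1.0, -0.006, 0.004]
force: [0.0, -0.2, 1.1]
width: 0.999
```

>>> apply_moves([
  [-1, [-1.5, 0, 3], 0],
  [-1, [0, 0, 0], 0],
  [0, [0, 0, 0], 0],
  [0.4, [0, 0, 0], 0],
  [1, [0, 0, 0], 0],
  [1, [0, 0, 0], 0],
  [1, [0, 0, 0], 0],
  [1, [0, 0, 0], 0],
  [1, [0, 0, 0], 0],
  [1, [0, 0, 0], 0],
], force=40)

```text
time: 5.75
ee_pos: [0.5818, 0.1683, 0.0813]
ee_rot: [0.0, 1.0, -0.006, 0.006]
force: [-0.4, -0.6, 0.2]
width: 0.27
```

Run:
```python
from h import *
c=cap('wrist','w5.png');s=bot.state();print(s['ee_pos'],s['ee_rot'],s['width'],s['force'],s['moment'])
```

```text
[0.58182019 0.16824803 0.08132455] [ 3.15718700e-04  9.99964522e-01 -6.01129814e-03  5.89237266e-03] 0.26855442999391843 [ 0.23941419 -0.8655929   0.94199815] [ 0.05220907  0.05842849 -0.0001395 ]
```

View pics/w5.png

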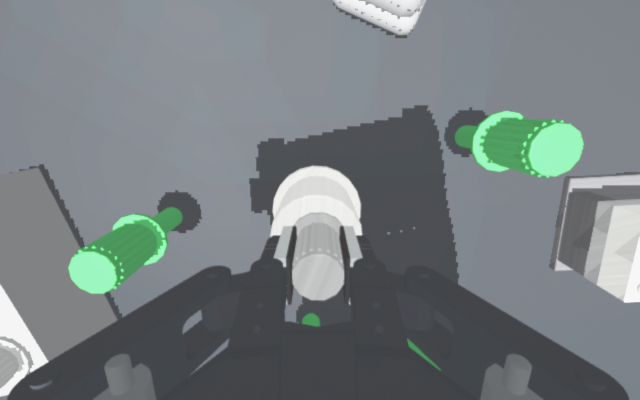

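The pin is seated squarely between the pads (top at (318,270), opening about 23 mm), and nothing else is near the fingers. I'll lift and carry it to hole 1.

>>> apply_moves([
  [1, [0, 0, -10], 0],
  [1, [0, 0, -25], 0],
  [1, [0, 0, -30], 0],
  [1, [0, 0, -30], 0],
  [1, [0, 0, -15], 0],
  [1, [0, 20, 0], 0],
  [1, [0, 33, 0], 0],
  [1, [-1, 33, 0], 0],
  [1, [-1, 33, 0], 0],
  [1, [-1, 33, 0], 0],
  [1, [-1, 33, 0], 0],
  [1, [-1, 33, 0], 0],
  [1, [-1, 33, 0], 0],
  [1, [-1, 33, 0], 0],
  [1, [-1, 20, 0], 0],
  [1, [0, 0, 0], 0],
  [1, [0, 0, 0], 0],
  [1, [0, 0, 0], 0],
])

```text
time: 7.6
ee_pos: [0.5674, -0.1454, 0.206]
ee_rot: [-0.0, 1.0, -0.005, 0.009]
force: [-0.2, 0.2, -2.0]
width: 0.268
```

Run:
```python
from h import *
s=bot.state();print(s['ee_pos'],s['ee_rot'],s['width'],s['force'],s['moment'])
```

```text
[ 0.56740045 -0.14537179  0.20598434] [-1.37623480e-06  9.99949500e-01 -4.89971864e-03  8.77437762e-03] 0.26762434647751276 [-0.1570092   0.16272621 -1.97543098] [-0.02077491 -0.00026435 -0.01407905]
```

>>> apply_moves([
  [1, [3, 12, 10], 0],
  [1, [3, 12, 20], 0],
  [1, [0, 0, 20], 0],
  [1, [0, 0, 10], 0],
  [1, [0, 0, 0], 0],
  [1, [0, 0, 0], 0],
])

```text
time: 8.2
ee_pos: [0.5758, -0.1687, 0.1428]
ee_rot: [0.0, 1.0, -0.002, 0.009]
force: [-0.1, -1.2, -1.0]
width: 0.269
```

Run:
```python
from h import *
s=bot.state();print(s['ee_pos'],s['ee_rot'],s['width'],s['force'],s['moment'])
```

```text
[ 0.57580737 -0.16872555  0.142823  ] [ 4.43986356e-05  9.99957027e-01 -2.22714119e-03  8.99894735e-03] 0.268791109098743 [-0.06954907 -1.15063856 -0.97261492] [-0.00774347 -0.05524736 -0.04786872]
```

>>> apply_moves([
  [1, [-3, 1.4, 5], 0],
  [1, [0, 0, 3], 0],
  [1, [0, 0, 0], 0],
  [1, [0, 0, 0], 0],
])

```text
time: 8.6
ee_pos: [0.5736, -0.1702, 0.1362]
ee_rot: [0.001, 1.0, -0.002, 0.01]
force: [-0.4, 0.6, -1.5]
width: 0.27
```

Run:
```python
from h import *
c=cap('wrist','w6.png')
s=bot.state();print(s['ee_pos'],s['ee_rot'],s['width'],s['force'],s['moment'])
```

```text
[ 0.57359844 -0.1701985   0.13617952] [ 6.02070071e-04  9.99943449e-01 -1.82155986e-03  1.04602879e-02] 0.2706459319895701 [ 0.45117797 -0.16792008 -1.66834736] [-0.01851547  0.04666168  0.02157881]
```

View pics/w6.png

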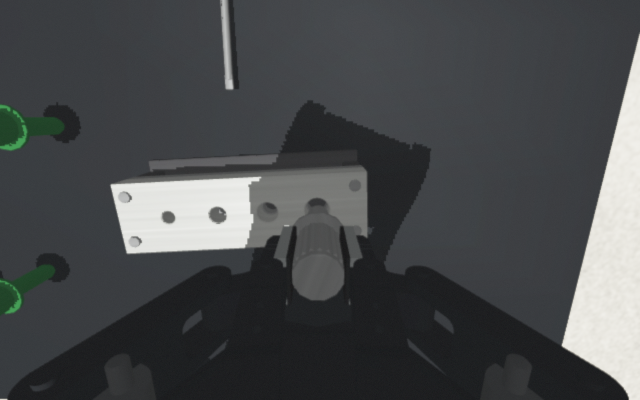

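The pin is over hole 1 (mouth at (317,207), just behind the pin). I'll lower gently.

>>> apply_moves([
  [1, [-1, 0, 4], 0],
  [1, [0, 0, 4], 0],
  [1, [0, 0, 4], 0],
  [1, [0, 0, 4], 0],
])

```text
time: 9.05
ee_pos: [0.5732, -0.1703, 0.1197]
ee_rot: [0.001, 1.0, -0.002, 0.011]
force: [0.1, -0.5, -0.7]
width: 0.267
```

```bash
cat > st.py <<'E'
from h import *
for i in range(2): bot.capture('top')
s=bot.state();q=s['ee_rot'];print(s['time'],s['ee_pos'].round(4),q.round(4),s['width'].__round__(3),s['force'].round(1),s['moment'].round(2))
for k in range(4):
    h=np.array([.5692,-.1132])+(57-38*k)/1000*np.array([.0492,-.9988])
    t=h+[.0011-.134*(q[3]-.0059),0]
    d=(t-s['ee_pos'][:2])*1000
    print('hole',k+1,'tool dx,dy mm',d[0].round(1),-d[1].round(1),'nose depth',round((.125-s['ee_pos'][2])*1000,1))
E
python3 st.py
```

```text
9.15 [ 0.5729 -0.1702  0.1193] [ 7.000e-04  9.999e-01 -1.800e-03  1.060e-02] 0.265 [-0.3  0.3 -2. ] [ 0.06 -0.06  0.01]
hole 1 tool dx,dy mm -0.5 -0.0 nose depth 5.7
hole 2 tool dx,dy mm -2.3 -38.0 nose depth 5.7
hole 3 tool dx,dy mm -4.2 -76.0 nose depth 5.7
hole 4 tool dx,dy mm -6.1 -113.9 nose depth 5.7
```

It has entered the mouth with no force. I'll carry on down.

>>> apply_moves([
  [1, [-0.5, 0, 4], 0],
  [1, [0, 0, 4], 0],
  [1, [0, 0, 4], 0],
  [1, [0, 0, 2], 0],
])

```text
time: 9.55
ee_pos: [0.5729, -0.1703, 0.1043]
ee_rot: [0.001, 1.0, -0.002, 0.011]
force: [1.4, 0.3, -0.8]
width: 0.267
```

```bash
python3 st.py
```

```text
9.65 [ 0.5729 -0.1703  0.1044] [ 7.000e-04  9.999e-01 -1.800e-03  1.070e-02] 0.268 [-0.4  0.7 -1.4] [-0.01  0.04  0.01]
hole 1 tool dx,dy mm -0.4 -0.1 nose depth 20.6
hole 2 tool dx,dy mm -2.3 -38.1 nose depth 20.6
hole 3 tool dx,dy mm -4.1 -76.1 nose depth 20.6
hole 4 tool dx,dy mm -6.0 -114.0 nose depth 20.6
```

>>> apply_moves([
  [1, [-0.3, 0, 2], 0],
  [1, [0, 0, 2], 0],
  [1, [0, 0, 2], 0],
])

```text
time: 9.95
ee_pos: [0.5728, -0.1701, 0.0986]
ee_rot: [0.001, 1.0, -0.002, 0.011]
force: [-1.0, 0.9, -1.3]
width: 0.267
```

```bash
python3 st.py
```

```text
10.05 [ 0.5727 -0.1701  0.0984] [ 6.000e-04  9.999e-01 -1.800e-03  1.080e-02] 0.272 [-0.4  0.5 -1.7] [0.2  0.09 0.03]
hole 1 tool dx,dy mm -0.3 0.0 nose depth 26.6
hole 2 tool dx,dy mm -2.1 -37.9 nose depth 26.6
hole 3 tool dx,dy mm -4.0 -75.9 nose depth 26.6
hole 4 tool dx,dy mm -5.9 -113.8 nose depth 26.6
```

It passes 26.6 mm down freely, so it is thinner than 18 mm. Next is hole 2.

>>> apply_moves([
  [1, [0, 0, -12], 0],
  [1, [0, 0, -12], 0],
  [1, [0, 0, -12], 0],
  [1, [0, 0, -3], 0],
  [1, [-1, -12, 0], 0],
  [1, [-1, -14, 0], 0],
  [1, [0, -8, 0], 0],
])

```text
time: 10.75
ee_pos: [0.5703, -0.1346, 0.1423]
ee_rot: [0.001, 1.0, -0.003, 0.012]
force: [-1.1, -0.3, -0.6]
width: 0.272
```

```bash
python3 st.py
```

```text
10.85 [ 0.5705 -0.1346  0.1422] [ 0.0013  0.9999 -0.0019  0.0122] 0.268 [ 0.3 -0.1 -1.5] [ 0.03 -0.01 -0.02]
hole 1 tool dx,dy mm 1.8 35.5 nose depth -17.2
hole 2 tool dx,dy mm -0.1 -2.5 nose depth -17.2
hole 3 tool dx,dy mm -1.9 -40.4 nose depth -17.2
hole 4 tool dx,dy mm -3.8 -78.4 nose depth -17.2
```

>>> apply_moves([
  [1, [0, -2.5, 5], 0],
  [1, [0, 0, 5], 0],
  [1, [0, 0, 2], 0],
])

```text
time: 11.15
ee_pos: [0.5707, -0.1318, 0.1287]
ee_rot: [0.001, 1.0, -0.002, 0.012]
force: [1.1, -0.5, -1.5]
width: 0.268
```

```bash
python3 st.py
```

```text
11.25 [ 0.5707 -0.1318  0.1289] [ 0.0013  0.9999 -0.0017  0.0118] 0.265 [-0.4 -1.1 -0.6] [ 0.02  0.02 -0.03]
hole 1 tool dx,dy mm 1.6 38.3 nose depth -3.9
hole 2 tool dx,dy mm -0.2 0.4 nose depth -3.9
hole 3 tool dx,dy mm -2.1 -37.6 nose depth -3.9
hole 4 tool dx,dy mm -4.0 -75.5 nose depth -3.9
```

>>> apply_moves([
  [1, [-0.2, 0.4, 3], 0],
  [1, [0, 0, 2], 0],
  [1, [0, 0, 2], 0],
  [1, [0, 0, 2], 0],
])

```text
time: 11.65
ee_pos: [0.5712, -0.1327, 0.1201]
ee_rot: [0.001, 1.0, -0.002, 0.012]
force: [-1.6, 4.8, 1.6]
width: 0.267
```

```bash
python3 st.py
```

```text
11.75 [ 0.5707 -0.1324  0.1193] [ 9.000e-04  9.999e-01 -2.200e-03  1.180e-02] 0.266 [ 1.   3.3 -1. ] [ 0.73 -0.09 -0.01]
hole 1 tool dx,dy mm 1.6 37.7 nose depth 5.7
hole 2 tool dx,dy mm -0.2 -0.2 nose depth 5.7
hole 3 tool dx,dy mm -2.1 -38.2 nose depth 5.7
hole 4 tool dx,dy mm -4.0 -76.1 nose depth 5.7
```

It entered, with a small +y side force. I'll ease that way and continue.

>>> apply_moves([
  [1, [0, -0.6, 1], 0],
  [1, [0, 0, 2], 0],
  [1, [0, 0, 2], 0],
])

```text
time: 12.05
ee_pos: [0.5709, -0.132, 0.1141]
ee_rot: [0.001, 1.0, -0.002, 0.012]
force: [-0.6, 1.4, -0.6]
width: 0.266
```

```bash
python3 st.py
```

```text
12.15 [ 0.5708 -0.132   0.1139] [ 0.0012  0.9999 -0.002   0.0118] 0.269 [-0.1  0.8 -1.2] [0.09 0.05 0.06]
hole 1 tool dx,dy mm 1.5 38.1 nose depth 11.1
hole 2 tool dx,dy mm -0.3 0.1 nose depth 11.1
hole 3 tool dx,dy mm -2.2 -37.8 nose depth 11.1
hole 4 tool dx,dy mm -4.1 -75.8 nose depth 11.1
```

>>> apply_moves([
  [1, [0, -0.2, 2], 0],
  [1, [0, 0, 2], 0],
  [1, [0, 0, 2], 0],
  [1, [0, 0, 1], 0],
])

```text
time: 12.55
ee_pos: [0.5709, -0.132, 0.1064]
ee_rot: [0.001, 1.0, -0.002, 0.012]
force: [-0.7, 1.1, -1.6]
width: 0.267
```

```bash
python3 st.py
```

```text
12.65 [ 0.5709 -0.132   0.1064] [ 0.0012  0.9999 -0.0021  0.0117] 0.265 [-0.   0.2 -2.2] [0.11 0.06 0.01]
hole 1 tool dx,dy mm 1.4 38.2 nose depth 18.6
hole 2 tool dx,dy mm -0.5 0.2 nose depth 18.6
hole 3 tool dx,dy mm -2.3 -37.7 nose depth 18.6
hole 4 tool dx,dy mm -4.2 -75.7 nose depth 18.6
```

>>> apply_moves([
  [1, [0, 0, 1], 0],
  [1, [0, 0, 1], 0],
  [1, [0, 0, 1], 0],
])

```text
time: 12.95
ee_pos: [0.5712, -0.1318, 0.104]
ee_rot: [0.001, 1.0, -0.002, 0.012]
force: [-3.1, 2.2, 9.7]
width: 0.269
```

```bash
python3 st.py
```

```text
13.05 [ 0.5712 -0.1317  0.1041] [ 0.0011  0.9999 -0.0021  0.0119] 0.267 [-2.7  2.   5.8] [ 0.56  0.58 -0.02]
hole 1 tool dx,dy mm 1.1 38.4 nose depth 20.9
hole 2 tool dx,dy mm -0.7 0.5 nose depth 20.9
hole 3 tool dx,dy mm -2.6 -37.5 nose depth 20.9
hole 4 tool dx,dy mm -4.5 -75.5 nose depth 20.9
```

It stopped at 20.9 mm with about 7 N net. To rule out an off-centre thin pin hanging on the ledge, I'll back off 2 mm and feel for side play (0.5 mm each way if it is the 15 mm pin, 2 mm for the 12 mm one).

>>> apply_moves([
  [1, [-0.5, 0, -2], 0],
  [1, [0, -0.7, 0], 0],
  [1, [0, -0.5, 0], 0],
])

```text
time: 13.35
ee_pos: [0.5708, -0.1308, 0.1062]
ee_rot: [0.001, 1.0, -0.002, 0.012]
force: [-0.1, -2.3, -2.4]
width: 0.267
```

```bash
python3 st.py
```

```text
13.45 [ 0.5708 -0.1308  0.1062] [ 0.0015  0.9999 -0.002   0.0123] 0.27 [-0.  -1.2 -2. ] [-0.26  0.07 -0.  ]
hole 1 tool dx,dy mm 1.5 39.3 nose depth 18.8
hole 2 tool dx,dy mm -0.4 1.3 nose depth 18.8
hole 3 tool dx,dy mm -2.3 -36.6 nose depth 18.8
hole 4 tool dx,dy mm -4.1 -74.6 nose depth 18.8
```

There is contact on both sides within about 1.6 mm including compliance, so the fit is snug: the 15 mm pin. I'll recentre and press lightly.

>>> apply_moves([
  [1, [0, 0.8, 0], 0],
  [1, [0, 0, 1], 0],
  [1, [0, 0, 1], 0],
])

```text
time: 13.75
ee_pos: [0.5709, -0.1316, 0.1042]
ee_rot: [0.001, 1.0, -0.002, 0.012]
force: [-1.8, 2.4, 5.5]
width: 0.269
```

```bash
python3 st.py
```

```text
13.85 [ 0.5709 -0.1316  0.1042] [ 0.0013  0.9999 -0.0021  0.0122] 0.267 [-1.1  1.4  2.4] [ 0.28  0.31 -0.02]
hole 1 tool dx,dy mm 1.4 38.6 nose depth 20.8
hole 2 tool dx,dy mm -0.5 0.6 nose depth 20.8
hole 3 tool dx,dy mm -2.4 -37.3 nose depth 20.8
hole 4 tool dx,dy mm -4.2 -75.3 nose depth 20.8
```

>>> apply_moves([
  [1, [-0.2, -0.1, 0.7], 0],
])

```text
time: 13.95
ee_pos: [0.571, -0.1315, 0.104]
ee_rot: [0.001, 1.0, -0.002, 0.013]
force: [-1.6, 0.6, 9.5]
width: 0.269
```

Run:
```python
from h import *
for i in range(24):
    bot.capture('top');s=bot.state()
    if i%2: print(round(s['time'],2),s['force'].round(1),s['ee_pos'][2].round(4))
```

```text
14.05 [-1.6 -0.3  5.8] 0.104
14.15 [-2.4  0.6  6.2] 0.104
14.25 [-2.   1.5  6.6] 0.104
14.35 [-2.2  0.3  6.2] 0.104
14.45 [-1.7  1.   6.4] 0.104
14.55 [-2.3  1.3  5.4] 0.104
14.65 [-2.2  1.4  6.1] 0.104
14.75 [-2.3  0.9  6.6] 0.104
14.85 [-2.2  1.2  7. ] 0.104
14.95 [-2.   1.6  6.4] 0.104
15.05 [-2.5  1.3  6.7] 0.104
15.15 [-2.4  0.3  6.5] 0.104
```

No movement for over 1 s, but the reading was nearer 6.3 N. I'll repeat at close to 5 N.

>>> apply_moves([
  [1, [-0.2, 0, 0.5], 0],
])

```text
time: 15.25
ee_pos: [0.5709, -0.1315, 0.104]
ee_rot: [0.001, 1.0, -0.002, 0.013]
force: [-3.2, 1.8, 5.6]
width: 0.272
```

Run:
```python
from h import *
for i in range(26):
    bot.capture('top');s=bot.state()
    if i%3==2: print(round(s['time'],2),s['force'].round(1),s['ee_pos'][2].round(4))
```

```text
15.4 [-1.4  0.5  5.8] 0.104
15.55 [-2.2  1.4  7.3] 0.104
15.7 [-1.4  1.3  6.3] 0.104
15.85 [-2.6  2.1  4.8] 0.104
16.0 [-2.   0.7  6.9] 0.104
16.15 [-2.9  0.8  5.7] 0.104
16.3 [-2.   2.2  6. ] 0.104
16.45 [-2.2  0.6  5.6] 0.104
```

>>> apply_moves([
  [1, [-0.2, 0, 0.3], 0],
])

```text
time: 16.65
ee_pos: [0.5708, -0.1315, 0.1041]
ee_rot: [0.002, 1.0, -0.002, 0.013]
force: [-1.8, 0.2, 2.6]
width: 0.269
```

Run:
```python
from h import *
F=[]
for i in range(26):
    bot.capture('top');s=bot.state();F.append(s['force'])
print(s['time'],np.mean(F,0).round(2),np.ptp(F,0).round(1),s['ee_pos'])
```

```text
17.95 [-2.03  1.36  5.73] [2. 2. 2.] [ 0.57087476 -0.13152805  0.10404452]
```

It holds at 20.9 mm under about 5–6 N. Releasing and withdrawing straight up.

>>> apply_moves([
  [1, [-0.2, 0, -0.5], 0],
  [0.3, [0, 0, 0], 0],
  [0.2, [0, 0, 0], 0],
  [0, [0, 0, 0], 0],
  [-0.5, [0, 0, 0], 0],
  [-0.5, [0, 0, 0], 0],
  [-0.5, [0, 0, -5], 0],
  [-0.5, [0, 0, -15], 0],
  [-0.5, [0, 0, -25], 0],
  [-0.5, [0, 0, -30], 0],
  [-0.5, [0, 0, -30], 0],
  [-0.5, [-30, 0, 0], 0],
  [-0.5, [-30, 0, 0], 0],
  [-0.5, [0, 0, 0], 0],
])

```text
time: 19.35
ee_pos: [0.5069, -0.1312, 0.2193]
ee_rot: [0.003, 1.0, -0.002, 0.016]
force: [-0.2, 0.3, 0.9]
width: 0.751
```

Run:
```python
from h import *
c=cap('wrist');d=cap('scene')
cv2.imwrite('pics/f.png',np.vstack([c['frame'],d['frame']])[:,:,::-1][:,60:640][::1][:600] if 0 else cv2.resize(np.vstack([c['frame'],d['frame']])[:,:,::-1],(480,600)))
P=dep(c);Z=P[:,:,2];near=np.hypot(P[:,:,0]-.570,P[:,:,1]+.132)<.035
m=near&(Z>.11)&(Z<.14);print(m.sum(),np.median(P[m],0),bot.state()['ee_pos'],bot.state()['force'])
```

```text
778 [ 0.56838632 -0.13150467  0.12462506] [ 0.5092227  -0.13149228  0.21918929] [0.5994986  0.45961736 0.07196803]
```

View pics/f.png

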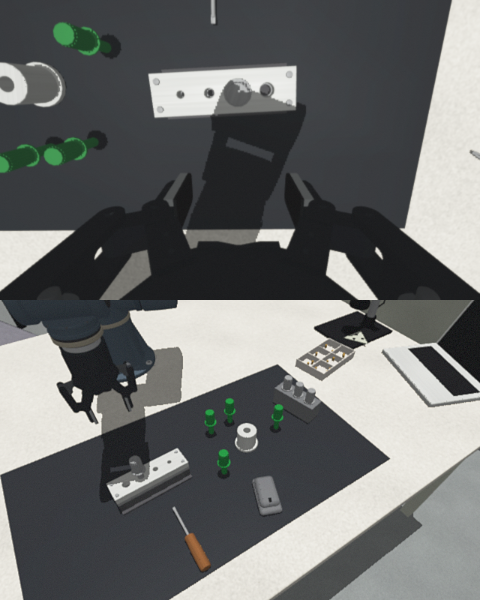

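The pin stands upright in the second-widest hole with its top at 0.125 m (0.123 m expected). The bush is empty and everything else is as it was.

```bash
python3 -c "
from station import bot
print(bot.hand_in(), bot.state()['time'])"
```

```text
the job is handed in; nothing more can be done
the job is handed in; nothing more can be done
```

The pin from the bush is the 15 mm one. It is standing in the gauge's second hole (16 mm mouth, 13 mm below), and the job was handed in at about 19.5 s of the 51 s allowed.

- **Hole 1:** it went freely to 26.6 mm, well past the 20 mm step, so it is thinner than 18 mm.
- **Hole 2:** it entered with at most about 5 N of side force, which I eased off. It stopped with the nose about 20.9 mm down. A side-play check found a snug fit, which rules out the 12 mm pin resting off-centre on the ledge.
- **Press test:** I held it down for more than a second three times and it went no further. The wrist readings averaged about 6.4, 6.0 and 5.7 N, a little above the 5 N asked. With the pin's weight added, the contact force was nearer 7 N. Peaks during the approach and the presses were just under 10 N.
- **Last check:** the last images show the pin upright in hole 2, released, with the gripper clear. Its top measured 0.125 m against 0.123 m expected, within the depth camera's bias of about 3 mm. The spare pins, green look-alikes, mouse and screwdriver look undisturbed.

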